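# Sign the overweight spot and present the heaviest mailing tin

### The arm

A 6-joint arm with a two-finger parallel gripper is mounted at the origin on the work surface. World frame = base frame: x ahead of the robot, y to its left, z up, the work surface at z = 0. Lengths are in m, angles in rad, forces in N, time in s.
With the tool pointing down it reaches from about 0.425 to 0.925 m from the base axis. Payload 12.5 kg.
Tool frame: the origin (TCP) lies on the centre line of the jaws, within the pads' length; the fingertips stand 8 mm ahead of it and the grasp point (between the pads) lies 11 mm behind it; z points along the fingers, y is the line along which they close (so a half turn about z gives the same grasp; the last joint's range is limited). The gripper opens to 85 mm and grips with 20 to 120 N. Pads are 22 mm wide; open, the fingers measure 114 mm over their backs; the gripper's body (76 mm by 85 mm) begins 54 mm behind the grasp point. The pads swing forward as they close: fully open they stand 13 mm farther back than shut.
Start: joints at [-1.215, 0.491, 1.559, -0, 1.092, -0.106], TCP at [0.278, -0.56, 0.239] pointing down, gripper open.
Joint ranges: [-3.1, 3.1], [-0.84, 2.19], [0.05, 2.79], [-1.13, 4.28], [0.06, 2.93], [-2.69, 2.69]. Speed limits (rad/s): [2.22, 2.22, 2.79, 3.14, 3.14, 3.14].

### API

Orientations are given as a unit quaternion [w, x, y, z].
In Python, from bench import r gives the robot as it stands.
- The arm moves only by the shell command python3 -m handwheel 'ROWS'. ROWS is JSON, a list of rows, each a list of 7 numbers: the shift along the tool's x, y, z in m, then the turn, a rotation vector about the tool's x, y, z in rad, then the finger opening in m, from 0 to 0.0854. In form: [[dx, dy, dz, ax, ay, az, claw], ...]. A call has 1 to 12 rows; each row shifts and turns the commanded pose from where the row before left it, along the tool's axes as they then stand; what a row does not reach is not made up. A row lasts 1/8 s, in which the tool goes at most 62.5 mm and 10.7 degrees, less where a joint would pass 70% of its speed; a pose out of reach is approached as far as the arm can. A call is refused whole if a number of a shift passes 0.0625 or a number of a turn 0.188, either way. A call with a gripper value outside its range is refused whole. The fingers move at their own pace and stop on an object; the grip force is fixed at half the most. Time passes only in rows, so rows that do not move let the fingers close. It gives the time, the measured TCP pose, the force, the opening and the grip force at its end, in the units of the state.
- r.state(): the state, without advancing time (a new reading comes with each control period).
- r.read_camera(name): name is "scene" or "top"; returns the picture (480x640x3 uint8, blue, green, red); there is no depth.
- r.camera_params(name): a dict with "intrinsics" (3x3 intrinsics, pixels), "rvec" (rotation vector, rad) and "tvec" (3), from world to camera coordinates, as OpenCV has them. Camera axes: x right, y down, z forward; pixel columns grow to the right and rows downward; lengths in m; the calibration is good to about 2 mm. A picture is of the moment at which its call begins. camera_params takes no time and is no camera call.
- r.close_job(): hands the job in; it is judged then, once.
Trained networks look in the newest picture that a camera, given by its name, has taken for a name from the list of things; names that differ only in an ending like _2 or _b are one class to them, and where a whole thing is asked for, a point or a joint stands for the part that bears it (a point fixed in the world has none). Each returns a list of dicts, best first, with "conf" (0 to 1); they miss things now and then, are a little off and sometimes report something else, mostly with a low value. They report only what shows in the picture. A call takes as long as a camera call. They do not tell look-alikes from the thing itself.
- r.boxes_of(query, camera): "extent" ([left, top, right, bottom] in pixels, round what is visible of it).
- r.spot_point(query, camera): "at" ([column, row] in pixels: a listed point, or the origin of a listed thing).
The state is a dict: "time_s": time; "joint_pos": joint angles; "joint_velocities": joint speeds; "joint_efforts": joint torques, N m; "tcp_pos": TCP position; "orientation": TCP orientation; "contact_force": force on the tool from outside, world axes, zero at the start; "ft_torque": the same for the moment, N m; "finger_gap": finger opening in m; "grasp_force": force on a finger pad.
Only numpy, scipy, OpenCV 4.12 (cv2) and the standard library are available. Lean on these libraries where they do the work, as an engineer would, in place of code of your own. Each camera call takes 0.05 s, during which the arm holds its last target. There are 200 camera calls.

### The job

First mark the overweight spot on the mail counter: slide the sign plate fully home into its flat holder. Then find by feel which of the three identical closed tins is the heaviest, and hold it up, upright, above the sign holder with at least 10 cm of air beneath it, so that a colleague can take it from you: finish while still holding it there. The two lighter tins end standing upright on the mat or the bare counter; leave all the other things where they are.

Things in the scene. Friction and masses are not known exactly. Their poses are not given: they have to be found in the camera images.
- sign: sign plate: white plastic, 120 x 60 x 6 mm (x, y, z), flat on the counter, loose, 90 g, with a black weight pictogram. Origin: centre of its underside; x points to the end that enters the holder. At the other end a grey upright grip tab, 14 mm (x) by 30 mm (y), centre at x = -52 mm, rises from the plate's top (z = 6 mm) to z = 42 mm
- holder: flat sign holder fixed to the counter: dark steel rails and back stop under a clear cover, about 98 x 83 x 13 mm. Origin: middle of its channel, at counter height; x points inward. Channel: no floor (the plate slides on the counter), 63 mm wide, 10 mm high, from the mouth at x = -37.5 mm to the stop at x = 37.5 mm. With the plate fully home its origin is at x = -22.5 mm, y = 0, its tab outside
- holder_mouth (a point): middle of the holder's mouth, at counter height, x = -37.5 mm of the holder. In front of it two flared guides, 10 mm high, reach out to x = -55 mm of the holder, where they stand about 80 mm apart
- mat: a thin black rubber mat fixed to the counter, 140 x 380 x 3 mm, the tins stand on it; origin: centre of its underside, y along the row of tins
- tin_a: a closed round tin of bare aluminium, 56 mm diameter, 85 mm tall, straight smooth side; rigid, not fragile. Origin: centre of its underside, z up. The three look and measure the same and weigh 200 to 680 g; one outweighs each of the others by at least 200 g. They stand on the mat in a row, 110 to 150 mm apart, and which of them is the heavy one is drawn at each start
- tin_b: a closed round tin of bare aluminium, 56 mm diameter, 85 mm tall, straight smooth side; rigid, not fragile. Origin: centre of its underside, z up. The three look and measure the same and weigh 200 to 680 g; one outweighs each of the others by at least 200 g. They stand on the mat in a row, 110 to 150 mm apart, and which of them is the heavy one is drawn at each start
- tin_c: a closed round tin of bare aluminium, 56 mm diameter, 85 mm tall, straight smooth side; rigid, not fragile. Origin: centre of its underside, z up. The three look and measure the same and weigh 200 to 680 g; one outweighs each of the others by at least 200 g. They stand on the mat in a row, 110 to 150 mm apart, and which of them is the heavy one is drawn at each start
- stamp: a wooden hand stamp standing on the counter, 40 mm foot, 72 mm tall; a bystander, to be left alone. Origin: centre of its underside
- glue1: a small white bottle with a red cap, 32 mm diameter, 95 mm tall; a bystander, to be left alone. Origin: centre of its underside
- glue2: a second bottle like glue1; a bystander, to be left alone. Origin: centre of its underside
- inkpad: a flat black ink pad, 75 x 110 x 16 mm; a bystander, to be left alone. Origin: centre of its underside
Not all that is in view belongs to the job. Leave any green or yellow look-alike of the holder alone.

How it is judged:
By the outcome, as a careful person would: the job done as asked, in the order asked, and still so for the second after the job is handed in, while the arm keeps its last pose, push and grip.
It also fails if it takes over 72 s, if anything falls off the work surface, if the arm or the gripper's body presses on something with over 40 N, if the wrist force passes 120 N, or if a joint passes its speed limit or range.

## Working session

There is one attempt and no reset: what is moved stays moved. The work goes in short steps, Python scripts to look and compute and a shell command to move; the robot and the scene stay as the last step left them, time stands still between calls to the robot, and variables do not carry over. Pictures are saved under pics/ and viewed, at most 10 in all, crops included, and the job is handed in when it is done.

```bash
ls; mkdir -p pics
python3 - <<'E'
from bench import r
import cv2
for c in ("scene","top"):
    cv2.imwrite(f"pics/{c}0.png", r.read_camera(c))
    for q in ("sign","holder","tin_a","mat","stamp","glue1","inkpad"):
        print(c,q,[(round(b["conf"],2),[round(v) for v in b["extent"]]) for b in r.boxes_of(q,c)][:5])
    for q in ("sign","holder","holder_mouth","tin_a"):
        print(c,q,[(round(b["conf"],2),[round(v,1) for v in b["at"]]) for b in r.spot_point(q,c)][:5])
s=r.state();print(s)
E
```

```text
pics
scene sign [(0.63, [317, 131, 367, 165])]
scene holder [(0.92, [224, 169, 281, 205]), (0.82, [230, 400, 310, 478]), (0.64, [334, 233, 395, 278])]
scene tin_a [(0.88, [153, 345, 196, 402]), (0.58, [186, 282, 224, 335]), (0.57, [208, 228, 240, 280])]
scene mat [(0.92, [124, 249, 279, 432])]
scene stamp [(0.8, [348, 283, 366, 316])]
scene glue1 [(0.82, [387, 140, 406, 176]), (0.63, [415, 132, 431, 171])]
scene inkpad [(0.96, [313, 329, 380, 398])]
scene sign [(0.59, [339.4, 155.0])]
scene holder [(0.85, [273.9, 441.2]), (0.69, [257.8, 190.0]), (0.62, [364.8, 254.8])]
scene holder_mouth [(0.93, [255.2, 428.6]), (0.89, [350.2, 251.6]), (0.83, [239.5, 189.0])]
scene tin_a [(0.97, [224.1, 264.0]), (0.66, [178.8, 383.4])]
top sign [(0.56, [146, 238, 182, 305])]
top holder [(0.95, [486, 150, 529, 201]), (0.79, [273, 155, 323, 203]), (0.74, [243, 308, 287, 365])]
top tin_a [(0.9, [356, 285, 392, 318]), (0.78, [485, 255, 536, 290]), (0.71, [418, 264, 463, 297])]
top mat [(0.73, [334, 231, 537, 329])]
top stamp [(0.81, [347, 151, 364, 175])]
top glue1 [(0.92, [148, 187, 174, 204]), (0.58, [
[... 493 characters left out ...]
int_pos': array([-1.21461513e+00,  4.90898407e-01,  1.55890897e+00, -6.05952907e-06,
        1.09166639e+00, -1.05602356e-01]), 'joint_velocities': array([-0.00020662, -0.00016567,  0.00022789, -0.00101385,  0.00013347,
        0.00090542]), 'joint_efforts': array([ 3.77266679e-04, -6.18278933e+01, -2.61852854e+01, -1.04854498e-04,
        4.70674149e-04,  2.23454884e-05]), 'tcp_pos': array([ 0.27849045, -0.55954605,  0.23932484]), 'orientation': array([5.93106658e-05, 9.73462382e-01, 2.28847084e-01, 4.76020047e-06]), 'contact_force': array([0.71510299, 0.56343009, 0.82507149]), 'ft_torque': array([ 0.02843024, -0.0598786 , -0.01440175]), 'grasp_force': 0.0, 'finger_gap': 0.0853555304997989}
```

View pics/scene0.png

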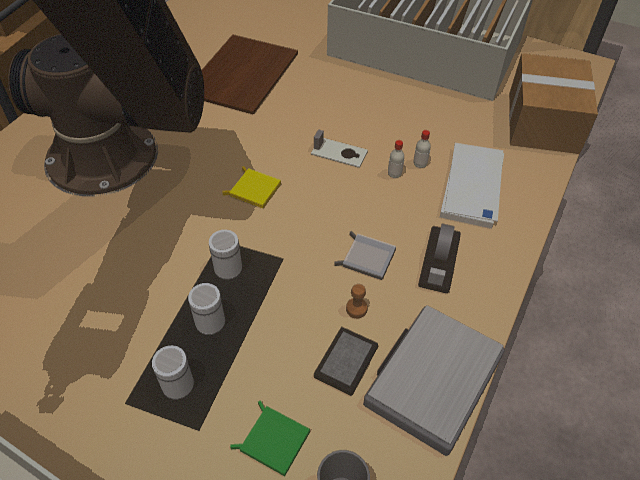

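View pics/top0.png

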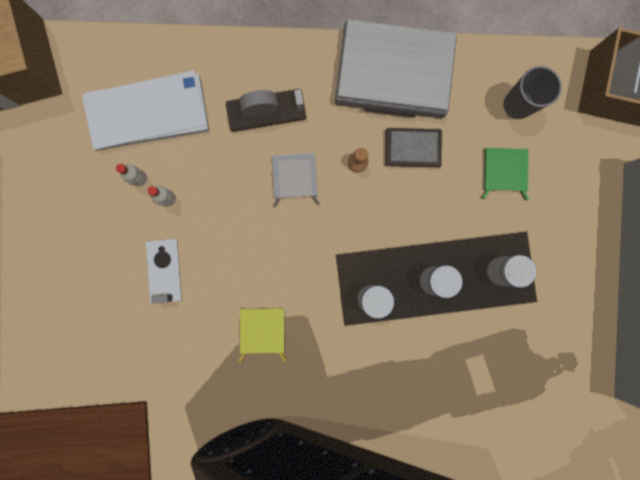

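The scene picture shows the white sign at (339,150) with its tab at (319,138), and the real grey holder at (365,255). The yellow (255,188) and green (273,440) ones are look-alikes. In the top view the sign is at (163,270) with its tab at (162,298), the holder is at (297,178) with its mouth down, and the tins are at (376,302), (441,282) and (515,271).

```bash
cat > h.py <<'E'
from bench import r
import cv2, numpy as np
P={}
for c in ("scene","top"):
    p=r.camera_params(c); K=np.array(p["intrinsics"],float); R=cv2.Rodrigues(np.array(p["rvec"],float))[0]; t=np.array(p["tvec"],float).ravel(); P[c]=(K,R,t)
def back(c,uv,z):
    K,R,t=P[c]; d=R.T@np.linalg.solve(K,[uv[0],uv[1],1.]); o=-R.T@t
    return o+d*(z-o[2])/d[2]
def proj(c,X):
    K,R,t=P[c]; p=K@(R@np.asarray(X,float)+t); return p[:2]/p[2]
def tri(a,b):
    M=[P[c][0]@np.c_[P[c][1],P[c][2]] for c in("scene","top")]
    X=cv2.triangulatePoints(M[0],M[1],np.array(a,float),np.array(b,float)).ravel(); return X[:3]/X[3]
E
python3 - <<'E'
from h import *
np.set_printoptions(precision=4,suppress=True)
for c in P: print(c,-P[c][1].T@P[c][2])
print("sign tri",tri((339.4,155),(163.3,268.5)))
print("holder tri",tri((364.8,254.8),(297.5,178)),"mouth",tri((350.2,251.6),(296.1,195)))
print("tins", tri((224.1,264),(370.6,295.8)),tri((178.8,383.4),(498.9,269.8)),back("top",(431,279.5),.003))
# tin tops by triangulating ellipse centres
print("tops",tri((224,240),(377,302)),tri((205,294),(445,282)),tri((170,358),(519,271)))
for n,q in (("stamp",[(357,310),(357,164)]),("glue",[(397,172),(168,200)]),("glue",[(423,163),(139,180)])):
    print(n,back("scene",q[0],0),back("top",q[1],0))
img=cv2.imread("pics/top0.png"); s=cv2.imread("pics/scene0.png")
a=cv2.resize(img[225:315,130:200],None,fx=5,fy=5,interpolation=cv2.INTER_CUBIC)
b=cv2.resize(img[145:215,262:332],None,fx=6,fy=6,interpolation=cv2.INTER_CUBIC)
H=450; a=cv2.resize(a,(350,450)); b=cv2.resize(b,(450,450))
cv2.imwrite("pics/crop1.png",np.hstack([a,b]))
E
```

```text
scene [ 0.9334 -0.705   0.9945]
top [ 0.4905 -0.0173  0.9176]
sign tri [ 0.4836  0.2698 -0.0057]
holder tri [0.6663 0.0137 0.0158] mouth [0.6342 0.0154 0.005 ]
tins [ 0.4365 -0.1363  0.0169] [ 0.4985 -0.3841  0.0019] [ 0.4774 -0.2503  0.003 ]
tops [ 0.4374 -0.1334  0.0891] [ 0.4757 -0.2523  0.0901] [ 0.4976 -0.3833  0.091 ]
stamp [ 0.7048 -0.1015  0.    ] [ 0.7009 -0.1018  0.    ]
glue [0.625  0.2746 0.    ] [0.6196 0.266  0.    ]
glue [0.666  0.3296 0.    ] [0.6574 0.324  0.    ]
```

View pics/crop1.png

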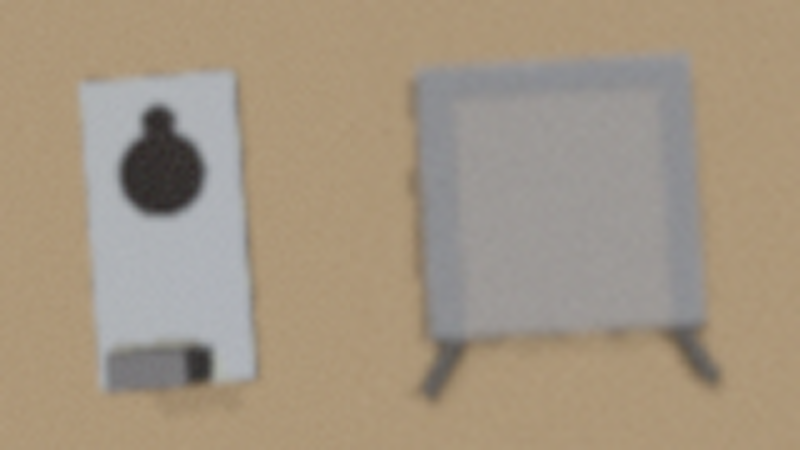

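The crop shows the plate with its corners near (80,82), (234,70), (256,380) and (100,392), and the tab at the bottom. The holder's cover corners are near (415,70), (690,58), (703,328) and (430,340), with the flares below.

Run:
```python
from h import *
from scipy.optimize import least_squares
np.set_printoptions(precision=4,suppress=True)
def pose(cs,z):
    W=np.array([back("top",c,z) for c in cs]); c=W.mean(0); f=(W[0]+W[1]-W[2]-W[3]); l=(W[0]-W[1]+W[3]-W[2])
    print("centre",c,"yaw x",np.degrees(np.arctan2(f[1],f[0])),"yaw from y",np.degrees(np.arctan2(-l[0],l[1])),"size",np.linalg.norm(f)/2,np.linalg.norm(l)/2)
S=[(130+(x-.5)/5-.4,225+(y-.5)/5-.4) for x,y in((80,82),(234,70),(256,380),(100,392))]
k=450/70
Hh=[(262+x/k-.5,145+y/k-.5) for x,y in((65,70),(340,58),(353,328),(80,340))]
pose(S,.006); pose(Hh,.013)
img=cv2.imread("pics/scene0.png")
a=cv2.resize(img[120:180,300:380],None,fx=5,fy=5,interpolation=cv2.INTER_CUBIC)
b=cv2.resize(img[225:285,328:408],None,fx=5,fy=5,interpolation=cv2.INTER_CUBIC)
cv2.imwrite("pics/crop2.png",np.hstack([a,b]))
```

```text
centre [0.4819 0.2682 0.006 ] yaw x 6.216575545055562 yaw from y 5.856947435747419 size 0.11957707730543904 0.059479200658589144
centre [0.6722 0.0209 0.013 ] yaw x 4.49945562060653 yaw from y 4.1132383997258914 size 0.08219572474697812 0.08259883698298508
```

View pics/crop2.png

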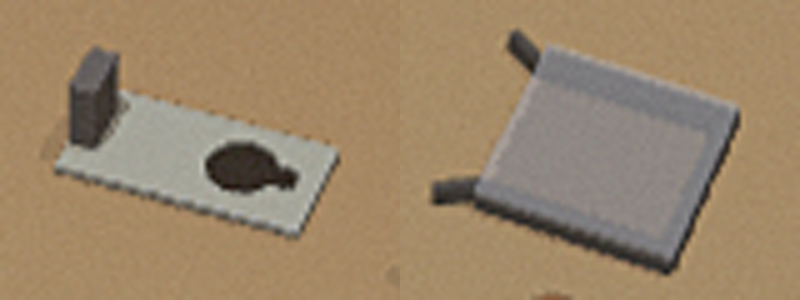

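Run:
```python
from h import *
from scipy.optimize import least_squares
np.set_printoptions(precision=4,suppress=True)
S=[(130+(x-.5)/5-.4,225+(y-.5)/5-.4) for x,y in((80,82),(234,70),(256,380),(100,392))]
k=450/70
Hh=[(262+x/k-.5,145+y/k-.5) for x,y in((65,70),(340,58),(353,328),(80,340))]
sc=lambda o,q:(o[0]+(q[0]-2)/5,o[1]+(q[1]-2)/5)
# local corner order: (+x,+y),(+x,-y),(-x,-y),(-x,+y)
def fit(loc,top,scn,z):
    def f(p,full=False):
        c,s=np.cos(p[2]),np.sin(p[2]); e=[]
        for i,(lx,ly) in enumerate(loc):
            X=(p[0]+c*lx-s*ly,p[1]+s*lx+c*ly,p[3])
            e+=list(proj("top",X)-top[i])
            if scn[i]: e+=list(proj("scene",X)-scn[i])
        return np.array(e)
    o=least_squares(f,[.5,.1,.1,z]); p=o.x
    print(p[:2],np.degrees(p[2]),"z",p[3],"rms",np.sqrt(np.mean(o.fun**2))); print(o.fun)
fit([(.06,.03),(.06,-.03),(-.06,-.03),(-.06,.03)],S,[sc((300,120),(338,153)),sc((300,120),(298,235)),sc((300,120),(57,165)),None],.006)
fit([(.0435,.0415),(.0435,-.0415),(-.0375,-.0415),(-.0375,.0415)],Hh,[sc((328,225),(-60+400,108)),sc((328,225),(268,260)),sc((328,225),(78,192)),sc((328,225),(143,47))],.013)
# tab top
print("tab top",tri(sc((300,120),(93,58)),(130+147/5-.5,225+369/5-.5)))
```

```text
[0.4818 0.2683] 6.004874546686305 z 0.0055485031050287814 rms 0.3086059162299877
[-0.0645 -0.0028  0.743  -0.2915  0.2873 -0.0566  0.1483  0.0456 -0.0318
  0.1052 -0.5631  0.3957 -0.1816  0.2522]
[0.6693 0.0206] 4.675614853655941 z 0.01206718888697948 rms 0.46762640653605747
[ 0.0568  0.5806 -0.5422 -0.2012 -0.0481  0.1952  0.1187 -0.0057  0.2938
 -0.5027 -0.6063  0.3323 -0.0966 -0.0412  1.3674 -0.2679]
tab top [0.4317 0.2583 0.0541]
```

```bash
cat >> h.py <<'E'
def go(x,y,z,yawdeg=None):
    s=r.state(); q=s["orientation"]; w,a,b,c=q
    R=np.array([[1-2*(b*b+c*c),2*(a*b-w*c),2*(a*c+w*b)],[2*(a*b+w*c),1-2*(a*a+c*c),2*(b*c-w*a)],[2*(a*c-w*b),2*(b*c+w*a),1-2*(a*a+b*b)]])
    yaw=np.degrees(np.arctan2(R[1,0],R[0,0])); p=s["tcp_pos"]; d=np.array([x,y,z])-p
    print("t",round(s["time_s"],2),"tcp",p.round(4),"yaw",round(yaw,2),"tilt z",R[:,2].round(4),"gap",round(s["finger_gap"],4),"j6",s["joint_pos"][5].round(2))
    print("tool delta now",(R.T@d).round(4), "az",None if yawdeg is None else round(np.radians(yaw-yawdeg),4))
    if yawdeg is not None:
        y_=np.radians(yawdeg);print("tool delta after turn",round(d[0]*np.cos(y_)+d[1]*np.sin(y_),4),round(d[0]*np.sin(y_)-d[1]*np.cos(y_),4),round(-d[2],4))
E
python3 -m handwheel '[[0,0,0,0,0,0.1785,0.085],[0,0,0,0,0,0.1785,0.085],[0.0433,-0.04,0,0,0,0,0.085],[0.0433,-0.04,0,0,0,0,0.085],[0.0433,-0.04,0,0,0,0,0.085],[0.0433,-0.04,0,0,0,0,0.085],[0.0433,-0.04,0,0,0,0,0.085],[0.0433,-0.04,0,0,0,0,0.085],[0.0433,-0.04,0,0,0,0,0.085]]'
python3 -c "
from h import *
go(.4301,.2629,.239,6)"
```

```text
time_s: 2.33
tcp_pos: [0.5518, -0.2478, 0.2395]
orientation: [0.0, 0.999, 0.052, 0.0]
contact_force: [1.0, -1.3, -0.5]
finger_gap: 0.0848
grasp_force: 0.0
t 2.33 tcp [ 0.5518 -0.2478  0.2395] yaw 6.0 tilt z [ 4.e-04 -3.e-04 -1.e+00] gap 0.0848 j6 0.93
tool delta now [-6.760e-02 -5.206e-01  3.000e-04] az 0.0001
tool delta after turn -0.0677 -0.5206 0.0005
```

```bash
python3 -m handwheel '[[-0.0075,-0.058,0,0,0,0,0.07],[-0.0075,-0.058,0,0,0,0,0.07],[-0.0075,-0.058,0,0,0,0,0.07],[-0.0075,-0.058,0,0,0,0,0.07],[-0.0075,-0.058,0,0,0,0,0.07],[-0.0075,-0.058,0,0,0,0,0.07],[-0.0075,-0.058,0,0,0,0,0.07],[-0.0075,-0.058,0,0,0,0,0.07],[-0.0075,-0.058,0,0,0,0,0.07],[0,0,0.06,0,0,0,0.06],[0,0,0.06,0,0,0,0.06],[0,0,0,0,0,0,0.06]]'
python3 - <<'E'
from h import *
go(.4301,.2629,.024,6)
for c in ("scene","top"): cv2.imwrite(f"pics/{c}1.png",r.read_camera(c))
a=cv2.imread("pics/scene1.png")[60:200,250:400]; b=cv2.imread("pics/top1.png")[200:340,90:240]
cv2.imwrite("pics/v1.png",np.hstack([cv2.resize(x,(400,373)) for x in (a,b)]))
E
```

```text
time_s: 3.82
tcp_pos: [0.4273, 0.2621, 0.1166]
orientation: [0.001, 0.999, 0.053, -0.003]
contact_force: [-0.1, -0.4, 0.5]
finger_gap: 0.0598
grasp_force: 0.0
t 3.83 tcp [0.4273 0.2621 0.1166] yaw 6.02 tilt z [-0.0066 -0.0031 -1.    ] gap 0.0598 j6 1.88
tool delta now [ 0.0035 -0.0007  0.0926] az 0.0004
tool delta after turn 0.0028 -0.0005 0.0926
```

View pics/v1.png

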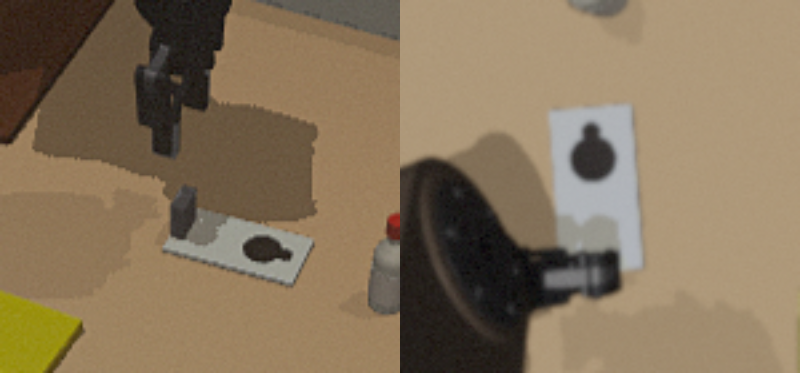

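The gripper is above the tab at left (183,210) and lined up with it. Next I descend and close.

```bash
python3 -m handwheel '[[0.0028,-0.0005,0.03,0,0,0,0.06],[0,0,0.03,0,0,0,0.06],[0,0,0.03,0,0,0,0.06],[0,0,0.002,0,0,0,0.06],[0,0,0,0,0,0,0.02],[0,0,0,0,0,0,0.02],[0,0,0,0,0,0,0.02],[0,0,0,0,0,0,0.02],[0,0,0,0,0,0,0.02],[0,0,0,0,0,0,0.02]]'
python3 - <<'E'
from h import *
go(.4301,.2629,.024,4.6)
E
```

```text
time_s: 5.18
tcp_pos: [0.4326, 0.2639, 0.0294]
orientation: [-0.001, 0.999, 0.052, 0.002]
contact_force: [-1.4, -1.8, 10.4]
finger_gap: 0.0286
grasp_force: 59.2
t 5.17 tcp [0.4326 0.2639 0.0294] yaw 6.0 tilt z [ 0.0031  0.0012 -1.    ] gap 0.0286 j6 1.88
tool delta now [-0.0026  0.0007  0.0054] az 0.0245
tool delta after turn -0.0025 0.0008 0.0054
```

```bash
python3 -m handwheel '[[0,0,-0.005,0,0,0,0.02],[0,0,0,0,0,0,0.02]]'
python3 - <<'E'
from h import *
go(.4301,.2629,.024,4.6); print(r.state()["contact_force"],r.state()["ft_torque"])
E
```

```text
time_s: 5.42
tcp_pos: [0.432, 0.2637, 0.0332]
orientation: [-0.0, 0.999, 0.052, 0.001]
contact_force: [-0.3, -0.4, -0.8]
finger_gap: 0.0285
grasp_force: 59.4
t 5.42 tcp [0.432  0.2637 0.0332] yaw 6.01 tilt z [ 1.4e-03  5.0e-04 -1.0e+00] gap 0.0285 j6 1.88
tool delta now [-0.002   0.0006  0.0092] az 0.0245
tool delta after turn -0.002 0.0006 0.0092
[-0.27180728 -0.44272277 -0.83361976] [-0.045699    0.03032498  0.00385703]
```

```bash
python3 -m handwheel '[[0,0,-0.02,0,0,0.0238,0.02],[0.02,0.02,0,0,0,0,0.02],[0.01,0.05,0,0,0,0,0.02],[0.01,0.05,0,0,0,0,0.02],[0,0.05,0,0,0,0,0.02],[0,0.05,0,0,0,0,0.02],[0,0.0416,0,0,0,0,0.02],[0,0,0,0,0,0,0.02],[0,0,0,0,0,0,0.02]]'
python3 - <<'E'
from h import *
np.set_printoptions(precision=4,suppress=True)
go(.4929,.0062,.03,4.65)
print("yellow top edge",back("top",(265,308),.013),r.state()["contact_force"])
for c in ("scene","top"): cv2.imwrite(f"pics/{c}2.png",r.read_camera(c))
a=cv2.imread("pics/scene2.png")[160:290,250:420]; b=cv2.imread("pics/top2.png")[140:300,230:360]
cv2.imwrite("pics/v2.png",np.hstack([cv2.resize(a,None,fx=2.6,fy=2.6,interpolation=3)[:338],cv2.resize(b,None,fx=2.1,fy=2.1,interpolation=3)[:338]]))
for c in("scene","top"):
  print(c,[(round(b["conf"],2),np.round(b["at"],1)) for b in r.spot_point("sign",c)][:2],[(round(b["conf"],2),np.round(b["at"],1)) for b in r.spot_point("holder_mouth",c)][:3])
E
```

```text
time_s: 6.55
tcp_pos: [0.4926, 0.0062, 0.0523]
orientation: [0.0, 0.999, 0.04, -0.0]
contact_force: [-0.3, 0.3, -0.8]
finger_gap: 0.0288
grasp_force: 59.5
t 6.55 tcp [0.4926 0.0062 0.0523] yaw 4.61 tilt z [-0.0001 -0.     -1.    ] gap 0.0288 j6 1.37
tool delta now [ 0.0003 -0.      0.0223] az -0.0007
tool delta after turn 0.0003 -0.0 0.0223
yellow top edge [0.4155 0.0694 0.013 ] [-0.2574  0.3258 -0.8148]Traceback (most recent call last):
  File "<stdin>", line 7, in <module>
    return _nx.concatenate(arrs, 1, dtype=dtype, casting=casting)
           ~~~~~~~~~~~~~~~^^^^^^^^^^^^^^^^^^^^^^^^^^^^^^^^^^^^^^^
ValueError: all the input array dimensions except for the concatenation axis must match exactly, but along dimension 0, the array at index 0 has size 338 and the array at index 1 has size 336
```

```bash
python3 -m handwheel '[[0,0,0.01,0,0,0,0.02],[0,0,0.01,0,0,0,0.02],[0,0,0.001,0,0,0,0.02],[0,0,0,0,0,0,0.02],[0,0,0,0,0,0,0.02]]'
python3 - <<'E'
from h import *
np.set_printoptions(precision=4,suppress=True)
go(.4929,.0062,.03,4.65);print(r.state()["contact_force"])
for c in ("scene","top"): cv2.imwrite(f"pics/{c}2.png",r.read_camera(c))
a=cv2.imread("pics/scene2.png")[160:290,250:420]; b=cv2.imread("pics/top2.png")[140:300,230:360]
cv2.imwrite("pics/v2.png",np.hstack([cv2.resize(a,(440,336)),cv2.resize(b,(273,336))]))
for c in("scene","top"):
  print(c,[(round(b["conf"],2),np.round(b["at"],1)) for b in r.spot_point("sign",c)][:2],[(round(b["conf"],2),np.round(b["at"],1)) for b in r.spot_point("holder_mouth",c)][:3])
E
```

```text
time_s: 7.28
tcp_pos: [0.4928, 0.006, 0.0314]
orientation: [0.0, 0.999, 0.04, 0.0]
contact_force: [0.3, -0.7, -0.5]
finger_gap: 0.0285
grasp_force: 59.5
t 7.28 tcp [0.4928 0.006  0.0314] yaw 4.64 tilt z [ 0.0003 -0.0001 -1.    ] gap 0.0285 j6 1.37
tool delta now [ 0.0001 -0.0002  0.0014] az -0.0002
tool delta after turn 0.0001 -0.0002 0.0014
[ 0.3115 -0.7475 -0.533 ]
scene [(0.61, array([309.1, 236.5]))] [(0.94, array([254.5, 432.8])), (0.82, array([352.1, 252.3])), (0.67, array([239.4, 182.8]))]
top [(0.58, array([297.7, 241.3]))] [(0.9, array([292.6, 196.6])), (0.89, array([506.7, 188.4]))]
```

View pics/v2.png

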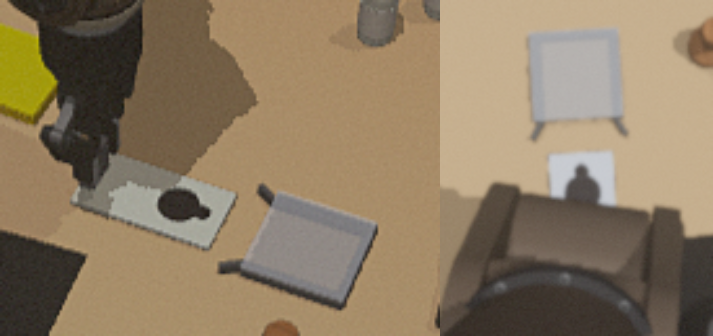

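The plate is lined up with the holder: its front middle is at (582,152) in the right half, and the mouth axis is near column 581. I lower until contact.

```bash
python3 -m handwheel '[[0,0,0.001,0,0,0,0.02],[0,0,0,0,0,0,0.02]]'; python3 -m handwheel '[[0,0,0.001,0,0,0,0.02],[0,0,0,0,0,0,0.02]]';python3 -m handwheel '[[0,0,0.001,0,0,0,0.02],[0,0,0,0,0,0,0.02]]'
```

```text
time_s: 7.82
tcp_pos: [0.4927, 0.006, 0.0302]
orientation: [0.0, 0.999, 0.04, -0.0]
contact_force: [0.7, -0.4, -0.6]
finger_gap: 0.0285
grasp_force: 59.5
time_s: 8.07
tcp_pos: [0.4927, 0.006, 0.0294]
orientation: [0.0, 0.999, 0.04, 0.0]
contact_force: [-0.2, -0.9, 2.6]
finger_gap: 0.0284
grasp_force: 59.9
time_s: 8.32
tcp_pos: [0.4927, 0.006, 0.0293]
orientation: [0.0, 0.999, 0.041, 0.0]
contact_force: [-4.4, 0.3, 19.8]
finger_gap: 0.0288
grasp_force: 62.0
```

```bash
python3 -m handwheel '[[0,0,-0.0016,0,0,0,0.02],[0.015,0,0,0,0,0,0.02],[0.015,0,0,0,0,0,0.02],[0.01,0,0,0,0,0,0.02],[0.01,0,0,0,0,0,0.02],[0,0,0,0,0,0,0.02]]'; python3 -m handwheel '[[0.01,0,0,0,0,0,0.02],[0.01,0,0,0,0,0,0.02],[0.01,0,0,0,0,0,0.02],[0,0,0,0,0,0,0.02]]'
```

```text
time_s: 9.07
tcp_pos: [0.5431, 0.0101, 0.0297]
orientation: [0.0, 0.999, 0.041, 0.0]
contact_force: [0.4, -0.0, -0.7]
finger_gap: 0.0287
grasp_force: 59.5
time_s: 9.57
tcp_pos: [0.5731, 0.0125, 0.0298]
orientation: [0.0, 0.999, 0.041, 0.0]
contact_force: [-0.0, 0.3, -0.4]
finger_gap: 0.0284
grasp_force: 59.6
```

```bash
python3 -m handwheel '[[0.01,0,0,0,0,0,0.02],[0.005,0,0,0,0,0,0.02],[0,0,0,0,0,0,0.02]]'; python3 -m handwheel '[[0.003,0,0,0,0,0,0.02],[0,0,0,0,0,0,0.02]]'; python3 -m handwheel '[[0.002,0,0,0,0,0,0.02],[0,0,0,0,0,0,0.02]]'
```

```text
time_s: 9.95
tcp_pos: [0.5877, 0.0137, 0.0298]
orientation: [0.0, 0.999, 0.041, 0.0]
contact_force: [0.3, -0.5, -0.6]
finger_gap: 0.0284
grasp_force: 59.6
time_s: 10.2
tcp_pos: [0.5904, 0.0139, 0.0299]
orientation: [0.0, 0.999, 0.04, 0.0]
contact_force: [-0.1, -0.1, -0.5]
finger_gap: 0.0286
grasp_force: 59.6
time_s: 10.45
tcp_pos: [0.5925, 0.0141, 0.0299]
orientation: [0.0, 0.999, 0.041, 0.0]
contact_force: [-0.0, -0.4, -0.6]
finger_gap: 0.0286
grasp_force: 59.6
```

```bash
python3 -m handwheel '[[0.002,0,0,0,0,0,0.02],[0,0,0,0,0,0,0.02]]'; python3 -m handwheel '[[0.001,0,0,0,0,0,0.02],[0,0,0,0,0,0,0.02]]'
```

```text
time_s: 10.7
tcp_pos: [0.5945, 0.0142, 0.0299]
orientation: [0.0, 0.999, 0.04, 0.0]
contact_force: [-0.4, -0.3, -0.0]
finger_gap: 0.0289
grasp_force: 59.6
time_s: 10.95
tcp_pos: [0.5954, 0.0143, 0.0299]
orientation: [0.0, 0.999, 0.04, 0.0]
contact_force: [-0.4, 0.1, -1.0]
finger_gap: 0.0289
grasp_force: 59.6
```

```bash
python3 -m handwheel '[[0.001,0,0,0,0,0,0.02],[0,0,0,0,0,0,0.02]]'; python3 -m handwheel '[[0.001,0,0,0,0,0,0.02],[0,0,0,0,0,0,0.02]]'; python3 -m handwheel '[[0.001,0,0,0,0,0,0.02],[0,0,0,0,0,0,0.02]]'
```

```text
time_s: 11.2
tcp_pos: [0.5964, 0.0144, 0.0299]
orientation: [0.0, 0.999, 0.04, 0.0]
contact_force: [-0.6, 1.3, -1.3]
finger_gap: 0.0288
grasp_force: 59.6
time_s: 11.45
tcp_pos: [0.5974, 0.0145, 0.0299]
orientation: [0.0, 0.999, 0.04, 0.0]
contact_force: [0.4, 0.1, -0.8]
finger_gap: 0.0287
grasp_force: 59.6
time_s: 11.7
tcp_pos: [0.5982, 0.0145, 0.0299]
orientation: [0.0, 0.999, 0.04, -0.0]
contact_force: [-0.2, 0.4, 0.1]
finger_gap: 0.0287
grasp_force: 59.6
```

```bash
python3 -m handwheel '[[0.001,0,0,0,0,0,0.02],[0,0,0,0,0,0,0.02]]'; python3 -m handwheel '[[0.001,0,0,0,0,0,0.02],[0,0,0,0,0,0,0.02]]'
```

```text
time_s: 11.95
tcp_pos: [0.5982, 0.0146, 0.0297]
orientation: [-0.0, 0.999, 0.041, -0.001]
contact_force: [-6.1, -1.4, 1.7]
finger_gap: 0.0286
grasp_force: 59.9
time_s: 12.2
tcp_pos: [0.5982, 0.0146, 0.0295]
orientation: [-0.0, 0.999, 0.041, -0.003]
contact_force: [-11.0, -2.7, 4.0]
finger_gap: 0.0285
grasp_force: 60.1
```

```bash
python3 -m handwheel '[[0,0,0,0,0,0,0.055],[0,0,0,0,0,0,0.055],[0,0,0,0,0,0,0.055],[-0.0018,0,-0.03,0,0,0,0.055],[0,0,-0.06,0,0,0,0.055],[0,0,-0.06,0,0,0,0.055],[-0.0625,0,0,0,0,0,0.055],[-0.0625,0,0,0,0,0,0.08],[0,0.0625,0,0,0,0,0.085],[0,0.0625,0,0,0,0,0.085],[0,0,0,0,0,0,0.085]]'
python3 - <<'E'
from h import *
np.set_printoptions(precision=4,suppress=True)
go(.4374,-.1345,.2,4.65)
for c in ("scene","top"): cv2.imwrite(f"pics/{c}3.png",r.read_camera(c))
a=cv2.imread("pics/scene3.png")[200:290,310:420]; b=cv2.imread("pics/top3.png")[145:245,255:345]
cv2.imwrite("pics/v3.png",np.hstack([cv2.resize(a,(440,360)),cv2.resize(b,(324,360))]))
E
```

```text
time_s: 13.58
tcp_pos: [0.4844, -0.1236, 0.1801]
orientation: [0.0, 0.999, 0.038, 0.001]
contact_force: [0.4, 0.7, 0.5]
finger_gap: 0.0851
grasp_force: 0.0
t 13.57 tcp [ 0.4844 -0.1236  0.1801] yaw 4.38 tilt z [ 0.0013 -0.0009 -1.    ] gap 0.0851 j6 1.11
tool delta now [-0.0477  0.0073 -0.02  ] az -0.0047
tool delta after turn -0.0477 0.007 -0.0199
```

View pics/v3.png

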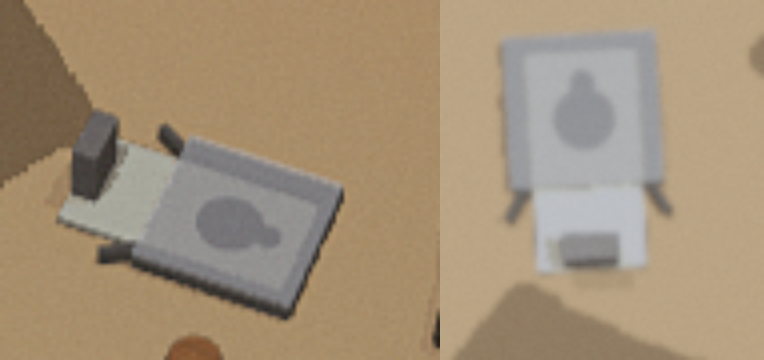

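The plate is home: about 45 mm shows outside the mouth (right half, rows 186 to 270), which matches the expected value, and the plate is square in the channel. Now the first tin.

```bash
python3 -m handwheel '[[-0.047,0.007,0,0,0,0,0.085],[0,0,0,0,0,0,0.085],[0,0,0.05,0,0,0,0.085],[0,0,0.05,0,0,0,0.085],[0,0,0.038,0,0,0,0.085],[0,0,0,0,0,0,0.085],[0,0,0,0,0,0,0.04],[0,0,0,0,0,0,0.04],[0,0,0,0,0,0,0.04],[0,0,0,0,0,0,0.04],[0,0,0,0,0,0,0.04]]'
python3 - <<'E'
from h import *
go(.4374,-.1345,.042,4.4)
E
python3 -m handwheel '[[0,0,-0.01,0,0,0,0.04],[0,0,-0.01,0,0,0,0.04],[0,0,0,0,0,0,0.04],[0,0,0,0,0,0,0.04]]'
for i in 1 2 3; do python3 -m handwheel '[[0,0,0,0,0,0,0.04]]'|grep -E "contact|tcp|gap"; done
```

```text
time_s: 15.05
tcp_pos: [0.4388, -0.1311, 0.0437]
orientation: [0.001, 0.999, 0.04, 0.002]
contact_force: [1.5, 2.1, 6.9]
finger_gap: 0.0539
grasp_force: 60.5
t 15.05 tcp [ 0.4388 -0.1311  0.0437] yaw 4.63 tilt z [ 0.0036 -0.0015 -1.    ] gap 0.0539 j6 1.05
tool delta now [-0.0017  0.0032  0.0017] az 0.0041
tool delta after turn -0.0017 0.0032 0.0017
time_s: 15.55
tcp_pos: [0.4378, -0.1309, 0.062]
orientation: [0.0, 0.999, 0.04, 0.0]
contact_force: [-0.7, -0.8, -2.8]
finger_gap: 0.0538
grasp_force: 62.0
tcp_pos: [0.4377, -0.1309, 0.0617]
contact_force: [0.5, 0.3, -2.7]
finger_gap: 0.0542
tcp_pos: [0.4377, -0.1309, 0.0616]
contact_force: [-0.1, -0.4, -2.0]
finger_gap: 0.054
tcp_pos: [0.4377, -0.1309, 0.0617]
contact_force: [-0.0, -1.1, -1.9]
finger_gap: 0.0536
```

```bash
python3 -m handwheel '[[0,0,0.01,0,0,0,0.04],[0,0,0.0085,0,0,0,0.04],[0,0,0,0,0,0,0.04],[0,0,0,0,0,0,0.085],[0,0,0,0,0,0,0.085],[0,0,0,0,0,0,0.085],[0,0,0,0,0,0,0.085],[0,0,-0.05,0,0,0,0.085],[0,0,-0.05,0,0,0,0.085],[0,0,-0.02,0,0,0,0.085],[0,0,0,0,0,0,0.085]]'
python3 - <<'E'
from h import *
go(.4765,-.2515,.042,4.4)
print([(round(b["conf"],2),np.round(b["at"],1)) for b in (r.read_camera("scene"),r.spot_point("tin_a","scene"))[1]])
E
```

```text
time_s: 17.3
tcp_pos: [0.4382, -0.1311, 0.1647]
orientation: [0.001, 0.999, 0.041, 0.001]
contact_force: [-0.3, -0.4, -1.0]
finger_gap: 0.0847
grasp_force: 0.0
t 17.3 tcp [ 0.4382 -0.1311  0.1647] yaw 4.65 tilt z [ 0.0029 -0.0014 -1.    ] gap 0.0847 j6 1.05
tool delta now [0.0281 0.123  0.123 ] az 0.0043
tool delta after turn 0.0289 0.123 0.1227
[(0.92, array([228.5, 264. ])), (0.85, array([177.3, 380.7])), (0.7, array([211.7, 316.6]))]
```

```bash
python3 -m handwheel '[[0.0145,0.061,0,0,0,0,0.085],[0.0145,0.061,0,0,0,0,0.085],[0,0,0,0,0,0,0.085],[0,0,0.05,0,0,0,0.085],[0,0,0.05,0,0,0,0.085],[0,0,0.0225,0,0,0,0.085],[0,0,0,0,0,0,0.085],[0,0,0,0,0,0,0.04],[0,0,0,0,0,0,0.04],[0,0,0,0,0,0,0.04],[0,0,0,0,0,0,0.04],[0,0,0,0,0,0,0.04]]'
python3 -m handwheel '[[0,0,-0.01,0,0,0,0.04],[0,0,-0.01,0,0,0,0.04],[0,0,0,0,0,0,0.04],[0,0,0,0,0,0,0.04]]'
for i in 1 2 3; do python3 -m handwheel '[[0,0,0,0,0,0,0.04]]'|grep -E "contact|tcp|gap"; done
```

```text
time_s: 18.9
tcp_pos: [0.4774, -0.2507, 0.0428]
orientation: [0.001, 0.999, 0.041, 0.002]
contact_force: [0.3, -3.1, 6.3]
finger_gap: 0.0555
grasp_force: 62.9
time_s: 19.4
tcp_pos: [0.4763, -0.2497, 0.0609]
orientation: [-0.0, 0.999, 0.041, -0.0]
contact_force: [-0.1, -1.0, -5.9]
finger_gap: 0.0554
grasp_force: 64.9
tcp_pos: [0.4763, -0.2497, 0.0606]
contact_force: [0.2, 0.2, -5.6]
finger_gap: 0.0554
tcp_pos: [0.4764, -0.2497, 0.0606]
contact_force: [-0.1, -0.1, -5.5]
finger_gap: 0.0549
tcp_pos: [0.4764, -0.2498, 0.0607]
contact_force: [0.3, -0.1, -6.3]
finger_gap: 0.0552
```

```bash
for i in 1 2 3 4 5 6 7 8; do python3 -m handwheel '[[0,0,0,0,0,0,0.04]]'|grep -E "contact"; done
```

```text
contact_force: [-0.3, 0.1, -4.3]
contact_force: [0.4, -0.3, -6.2]
contact_force: [0.8, -0.9, -5.5]
contact_force: [-0.1, 0.6, -5.8]
contact_force: [0.2, -0.3, -4.7]
contact_force: [0.4, 0.4, -6.3]
contact_force: [-0.7, 0.8, -5.5]
contact_force: [-0.0, -0.1, -5.7]
```

```bash
python3 -m handwheel '[[0,0,-0.015,0,0,0,0.04],[0,0,-0.025,0,0,0,0.04],[0,0,-0.03,0,0,0,0.04],[0,0,-0.03,0,0,0,0.04],[0,0,-0.03,0,0,0,0.04],[0,0,-0.03,0,0,0,0.04],[0,0,-0.02,0,0,0,0.04],[0.01,-0.0118,0,0,0,0,0.04],[0.02,-0.0237,0,0,0,0,0.04]]'
python3 -m handwheel '[[0.024,-0.0285,0,0,0,0,0.04],[0.024,-0.0285,0,0,0,0,0.04],[0.024,-0.0285,0,0,0,0,0.04],[0.024,-0.0285,0,0,0,0,0.04],[0.024,-0.0285,0,0,0,0,0.04],[0.024,-0.0285,0,0,0,0,0.04],[0.021,-0.0248,0,0,0,0,0.04],[0.013,-0.015,0,0,0,0,0.04],[0.006,-0.0075,0,0,0,0,0.04],[0,0,0,0,0,0,0.04],[0,0,0,0,0,0,0.04]]'
python3 - <<'E'
from h import *
go(.6693,.0206,.24,4.65)
for c in ("scene","top"): cv2.imwrite(f"pics/{c}4.png",r.read_camera(c))
cv2.imwrite("pics/v4.png",np.hstack([cv2.resize(cv2.imread(f"pics/{c}4.png"),(400,300)) for c in("scene","top")]))
E
```

```text
time_s: 21.9
tcp_pos: [0.5034, -0.2113, 0.2408]
orientation: [-0.0, 0.999, 0.04, -0.0]
contact_force: [1.2, 0.8, -5.6]
finger_gap: 0.0552
grasp_force: 65.2
time_s: 23.28
tcp_pos: [0.6688, 0.0197, 0.2409]
orientation: [0.0, 0.999, 0.04, -0.0]
contact_force: [-0.6, -0.3, -5.7]
finger_gap: 0.0553
grasp_force: 65.2
t 23.27 tcp [0.6688 0.0197 0.2409] yaw 4.6 tilt z [-3.e-04 -3.e-04 -1.e+00] gap 0.0553 j6 1.42
tool delta now [ 0.0006 -0.0008  0.0009] az -0.0009
tool delta after turn 0.0006 -0.0008 0.0009
```

View pics/v4.png

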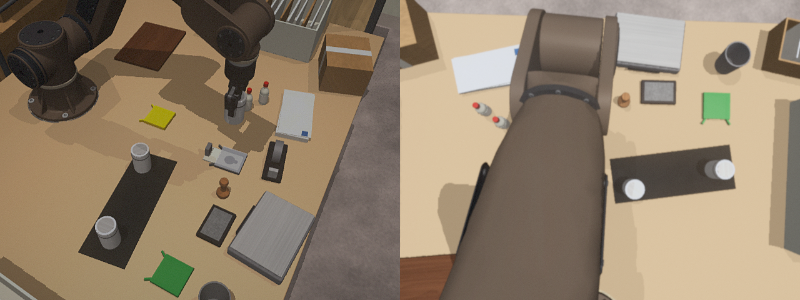

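The tin hangs upright over the holder at left (232,105). The other two tins stand on the mat at (141,157) and (107,232), and the sign is still home at (225,158). Everything is steady, so I hand in.

```bash
python3 -c "
from bench import r
print(r.close_job())"
```

```text
the job is handed in; nothing more can be done
None
```

The sign is fully home, and I handed in holding the middle tin (about 570 g by feel) upright about 19 cm above the holder; the first tin weighed about 240 g, and I did not lift the third, since outweighing the middle one by 200 g would put it over the 680 g limit.

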